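# Release the eccentric cam and dock the circuit module

## Robot

A 6-joint arm with a two-finger parallel gripper is mounted at the origin on the work surface. World frame = base frame: x ahead of the robot, y to its left, z up, the work surface at z = 0. Lengths are in mm, angles in rad, forces in N, time in s.
With the tool pointing down it reaches from about 300 to 775 mm from the base axis. Payload 14.6 kg.
Tool frame: the origin (TCP) lies between the finger pads; the fingertips stand 11 mm ahead of it and the grasp point (between the pads) lies 8 mm behind it; z points along the fingers, y is the direction in which the jaws open and shut (so a half turn about z gives the same grasp; the last joint's range is limited). The gripper opens to 94 mm and grips with 3 to 60 N. Pads are 16 mm wide; open, the fingers measure 119 mm over their backs; the gripper's body (75 mm by 177 mm) begins 78 mm behind the grasp point.
Start: joints at [1.277, 0.3, 1.521, -0, 1.321, -0.067], TCP at [123.671, 535.905, 216.446] pointing down, gripper open.
Joint ranges: [-3.03, 3.03], [-0.79, 2.21], [0.23, 2.52], [-1.04, 4.18], [0, 3.07], [-2.55, 2.55]. Speed limits (rad/s): [2.22, 2.22, 2.57, 3.14, 3.14, 3.14].

## Interface

Orientations are given as [roll, pitch, yaw] about the fixed x, y, z axes, in that order (R = Rz(yaw) Ry(pitch) Rx(roll)).
In Python, from cell import * gives the robot as it stands.
- The arm moves only by the tool arm_command, never from a script. Its argument "deltas" is a list of rows, each an object with "xyz": the shift along the world's x, y, z in m, a list of three; "turn": the turn, a rotation vector about the world's x, y, z in rad, a list of three. A call has 1 to 12 rows; each row shifts and turns the commanded pose from where the row before left it; what a row does not reach is not made up. A row lasts 1/8 s, in which the tool goes at most 62.5 mm and 10.7 degrees, less where a joint would pass 70% of its speed; a pose out of reach is approached as far as the arm can. A call with a gripper value outside its range is refused whole. "gripper" is the closure, from 0 (fully open) to 1 (shut), set as the call begins (left out, the last holds). The fingers move at their own pace and stop on an object; "force" is the grip in N (left out, the last holds). Time passes only in rows, so rows that do not move let the fingers close. It gives the time, the measured TCP pose, the force and the opening at its end, in the units of the state.
- read_state(): the state, without advancing time (a new reading comes with each control period).
- camera(name): name is "scene" or "top" or "wrist"; returns a dict with "color" (420x560x3 uint8, red, green, blue), "fx", "fy", "cx", "cy" (pixels), "rvec" (rotation vector, rad) and "tvec" (3), from world to camera coordinates, as OpenCV has them; the wrist camera has in their place "mount" (4x4, takes a point from camera to tool coordinates, whose origin is the TCP and whose axes are the flange's). Camera axes: x right, y down, z forward; pixel columns grow to the right and rows downward; lengths in mm; the calibration is good to about 2 mm. A picture is of the moment at which its call begins: read the wrist's pose just before it. There is no depth.
- sign_off(): hands the job in, once; it reports no verdict.
The state is a dict: "clock": time; "joints": joint angles; "qd": joint speeds; "effort": joint torques, N m; "eef_pos": TCP position; "eef_rot": TCP orientation; "wrist_force": force on the tool from outside, world axes, zero at the start; "moment": the same for the moment, N m; "finger_gap": finger opening in mm.
Only numpy, scipy, OpenCV 4.12 (cv2) and the standard library are available. Lean on these libraries where they do the work, as an engineer would, in place of code of your own. Each camera call takes 0.05 s, during which the arm holds its last target.

## Task

On the test fixture, push the orange cam lever round with your fingertips, either way, until it points straight away from the carriage, along the green line, so that the cam is at its low point. Only then push the blue carriage forward by its upright orange plate until it is fully home and the module has docked, leaving the lever on the green line. Only push: do not pinch the lever or the plate, do not lift the module out of its tray, and leave the jar, the heat sink and the screwdriver where they are.

Things in the scene. Friction and masses are not known exactly. Their poses are not given: they have to be found in the camera images.
- fixture: Fixed aluminium base plate, 12 mm thick; origin on its underside, at bench height. +x is the carriage's forward direction (push plate towards cam), z up. It spans x -160..+180, y +-65 mm. Two black sockets, 34 mm high, stand at x 11, y +-31 mm. A green line runs along +x from x 122 to 176 mm at y 0. Nothing on it is over 75 mm above the bench.
- cam_axis (a point): Vertical axis of the cam, at x +90 mm, y 0 of the fixture, 30 mm above the bench. Its axes are those of the fixture. The cam is a brass disc of 28 mm radius, its centre 12 mm off this axis towards the lever, 14 to 30 mm above the bench; the lever, fixed to it, lies along the long side of the cam.
- cam (a joint): Angle of cam and lever (rad), positive counter-clockwise from above. 0: lever and high point point back at the carriage (fixture -x) and block it. +3.14 or -3.14: lever points away (fixture +x) along the green line, low point towards the carriage. Starts within 1.1 of 0, turns both ways to +-3.6, no stop at the low point. Stays where left; takes about 0.2 N m (4 N at 50 mm).
- lever_mid (a point): Middle of the lever, 45 mm from the cam axis, 56 mm above the bench; its -x axis points outward along the lever. Lever: upright blade 14 mm thick, 14 to 75 mm from the axis, its orange faces 38 to 70 mm above the bench, its dark core to 74 mm. A hub of 10 mm radius, 74 mm high, stands on the cam axis.
- lever_ccw_face: The orange lever face that is touched to turn the lever clockwise seen from above (5 mm thick). Its origin and axes: on the cam axis at bench height, -x outward along the lever. Touching both lever faces at once with more than 1 N counts as pinching.
- lever_cw_face: The opposite orange lever face, touched to turn the lever counter-clockwise seen from above. Same origin and axes as the other face.
- carriage (a joint): Travel of the carriage along fixture +x (m): 0 fully back (start), 0.030 fully home against its stop. It needs about 3 N to slide and stays where it is left. With the cam near its high point the nose meets the cam after 4 to 11 mm.
- push_face (a point): Centre of the rear face of the orange push plate: 84 mm wide, from 14 to 68 mm above the bench; this point is 45 mm above the bench. With the carriage back it lies at x -128 mm of the fixture. Push here along fixture +x (the point's +x).
- push_plate: The orange rear skin, 5 mm thick, of the upright plate at the carriage's back (the plate is 14 mm thick and its dark core 72 mm high). Its origin and axes are those of the carriage: at the fixture's origin when the carriage is fully back.
- plate_front: The blue front skin of the same upright plate, 28 to 68 mm above the bench. Touching it and the orange rear skin at once with more than 1 N counts as pinching.
- tray_in (a point): Centre of the floor of the carriage's blue tray, 18 mm above the bench, where the module's origin rests. Axes as the fixture. The tray is 74 x 80 mm inside, its walls 7 mm high.
- module: Loose circuit module, green board in a black frame with brass contacts in front, 70 x 76 x 12 mm (small parts to 16 mm), 0.12 kg; origin at the centre of its underside. It lies in the tray and rides with the carriage; top about 34 mm above the bench.
- flux_jar: Bystander: clear jar with red cap, 42 mm wide, 55 mm high, standing beside the fixture; origin at the centre of its underside.
- heatsink: Bystander: aluminium finned heat sink, 40 x 40 x 28 mm, beside the fixture; origin at the centre of its underside.
- screwdriver: Bystander: red-handled screwdriver, 150 mm long, lying beside the fixture roughly parallel to it; its length is along its x axis.
Not all that is in view belongs to the job. Leave any brown or white look-alike of the module alone.

How it is judged (in metres and radians):
On the way:
1. the cam is at its low point (lever within 0.2 rad of the green line) while the carriage is still back (less than 7 mm forward) ((value of joint cam between 2.9416 and 3.3416 rad or value of joint cam between -3.3416 and -2.9416 rad) and value of joint carriage below 0.007 m), for 0.2 s.
At the end, for the whole second after the job is handed in: The carriage is within 3 mm of fully home and at rest, the lever is within 0.25 rad of the green line, the module lies flat in its tray, and the jar, heat sink and screwdriver are within 30 mm of where they began, the jar upright (value of joint carriage above 0.027 m and velocity of joint carriage below 0.01 m/s and (value of joint cam between 2.8916 and 3.3916 rad or value of joint cam between -3.3916 and -2.8916 rad) and horizontal distance between module and tray_in below 0.008 m and z of module in the frame of tray_in below 0.004 m and angle between module's own z axis and vertical below 0.08 rad and distance of each of flux_jar, heatsink, screwdriver from where it was at the start of the episode below 0.03 m and angle between flux_jar's own z axis and vertical below 0.2 rad); the robot touches nothing.
It fails at once if the carriage is pushed more than 7 mm forward while the lever is more than about 0.4 rad from the green line (value of joint cam between -2.75 and 2.75 rad and value of joint carriage above 0.007 m).
It fails at once if the lever or the push plate is pinched (both faces touched at once by the fingers) (contact force between each of lever_ccw_face, lever_cw_face and the fingers above 1 N or contact force between each of push_plate, plate_front and the fingers above 1 N).
It fails at once if the module is lifted out of its tray (10 mm or more) (z of module in the frame of tray_in above 0.01 m).
It fails at once if a bystander is moved by 30 mm or more, or the jar knocked over (distance of any of flux_jar, heatsink, screwdriver from where it was at the start of the episode above 0.03 m or angle between flux_jar's own z axis and vertical above 0.5 rad).
It also fails if it takes over 51 s, if anything falls off the work surface, if the arm or the gripper's body presses on something with over 40 N, if the wrist force passes 120 N, or if a joint passes its speed limit or range.

## Working session

There is one attempt and no reset: what is moved stays moved. The work goes in short steps, Python scripts to look and compute and a tool call to move; the robot and the scene stay as the last step left them, time stands still between calls to the robot, and variables do not carry over. Pictures are saved under pics/ and viewed, and the job is handed in when it is done.

Besides the shell and the picture viewer there is one more tool, called after "Emit:" by a JSON object that holds its "method" and its "body", one argument or row to a line. arm_command: Moves the arm, as the interface text tells. Its arguments: {"type":"object","properties":{"deltas":{"type":"array","items":{"type":"object","properties":{"xyz":{"type":"array","items":{"type":"number"}},"turn":{"type":"array","items":{"type":"number"}}}}},"gripper":{"type":"number"},"force":{"type":"number"}},"required":["deltas"]}

```bash
mkdir -p pics; ls; python3 - <<'E'
from cell import *
import cv2
s=read_state();print(s)
for n in ["scene","top","wrist"]:
    c=camera(n);cv2.imwrite(f"pics/{n}0.png",c["color"][:,:,::-1])
    print(n,{k:v for k,v in c.items() if k!="color"})
E
```

```text
pics
{'clock': 0.0, 'joints': array([ 1.27739945e+00,  3.00477486e-01,  1.52155504e+00,  2.10866478e-06,
        1.32070591e+00, -6.66805573e-02]), 'qd': array([-1.14665606e-04, -7.86971687e-04, -4.52494663e-04, -2.92749011e-04,
        3.20474400e-05,  5.29298874e-04]), 'effort': array([-1.95786786e-03, -5.31796038e+01, -3.52743423e+01,  7.07262894e-02,
        2.41380930e-02, -2.01233240e-05]), 'eef_pos': array([123.60407054, 535.68334952, 215.89383777]), 'eef_rot': array([-3.14044955e+00, -7.83829219e-05,  2.91487576e+00]), 'wrist_force': array([ 0.06217555, -0.31500971, -0.33634759]), 'moment': array([0.01460497, 0.03848463, 0.00597748]), 'finger_gap': 93.99960434328139}
scene {'fx': 526.0918165734446, 'fy': 526.0918165734446, 'cx': 279.3421891758047, 'cy': 204.18200211166769, 'rvec': array([ 1.4264206 ,  2.0007151 , -0.94472991]), 'tvec': array([ 212.37738754, -260.71260871, 1283.18070696])}
top {'fx': 509.5090815663649, 'fy': 509.5090815663649, 'cx': 278.54572512403814, 'cy': 212.9059130189653, 'rvec': array([ 2.16687882, -2.18415517,  0.1190157 ]), 'tvec': array([-55.55978743, 556.6785621 , 860.90581979])}
wrist {'fx': 309.2363353738529, 'fy': 309.2363353738529, 'cx': 284.48691182487903, 'cy': 206.326192189156, 'mount': array([[-7.73209800e-04, -9.73742269e-01, -2.27651918e-01,
         6.52611369e+01],
       [ 9.99999619e-01, -8.45336485e-04,  2.19327659e-04,
        -3.31637647e-01],
       [-4.06011085e-04, -2.27651662e-01,  9.73742551e-01,
        -1.67214848e+02],
       [ 0.00000000e+00,  0.00000000e+00,  0.00000000e+00,
         1.00000000e+00]])}
```

View pics/scene0.png

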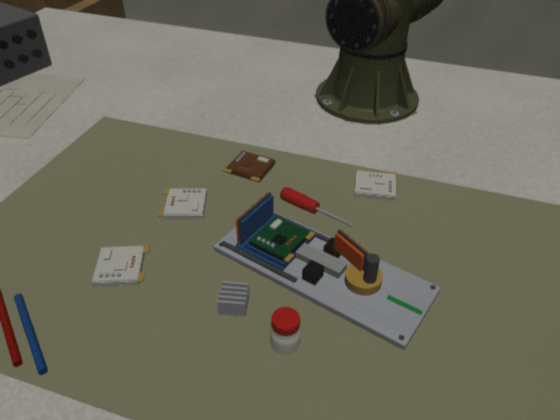

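View pics/top0.png

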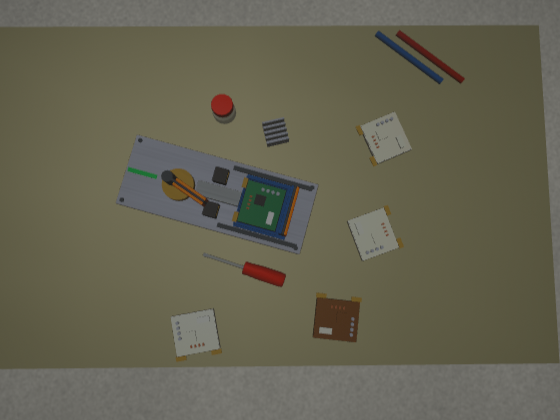

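View pics/wrist0.png

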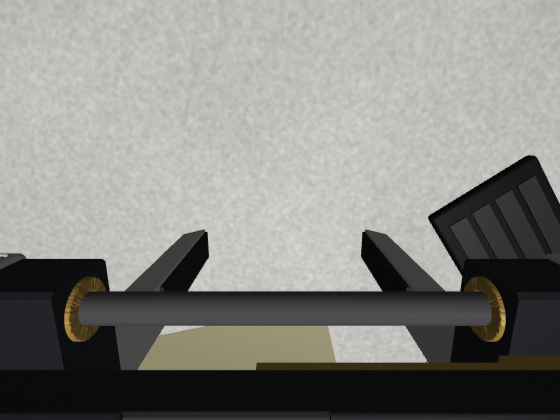

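```bash
cat > h.py <<'E'
import numpy as np, cv2
from cell import *
def proj(c,P):
    K=np.array([[c["fx"],0,c["cx"]],[0,c["fy"],c["cy"]],[0,0,1]])
    return cv2.projectPoints(np.asarray(P,float).reshape(-1,3),c["rvec"],c["tvec"],K,None)[0].reshape(-1,2)
def back(c,uv,z):
    R=cv2.Rodrigues(c["rvec"])[0]; o=-R.T@c["tvec"]
    d=R.T@np.array([(uv[0]-c["cx"])/c["fx"],(uv[1]-c["cy"])/c["fy"],1]); return o+d*(z-o[2])/d[2]
def fx2w(F,P):
    x,y,t=F;P=np.asarray(P,float).reshape(-1,3);c,s=np.cos(t),np.sin(t)
    return np.c_[x+c*P[:,0]-s*P[:,1],y+s*P[:,0]+c*P[:,1],P[:,2]]
E
python3 - <<'E'
from h import *
c=camera("top")
for uv in [(139,136),(316,187),(300,252),(117,204)]: print(uv,back(c,uv,12).round(1))
im=c["color"][:,:,::-1]
cv2.imwrite("pics/topc.png",cv2.resize(im[120:270,100:330],None,fx=3.4,fy=3.4,interpolation=cv2.INTER_CUBIC))
s=camera("scene")["color"][:,:,::-1]
cv2.imwrite("pics/scenec.png",cv2.resize(s[180:350,205:445],None,fx=3.3,fy=3.3,interpolation=cv2.INTER_CUBIC))
E
```

```text
(139, 136) [698.6 189.5  12. ]
(316, 187) [ 603.8 -127.4   12. ]
(300, 252) [488.3 -97.4  12. ]
(117, 204) [575.8 226.2  12. ]
```

View pics/topc.png

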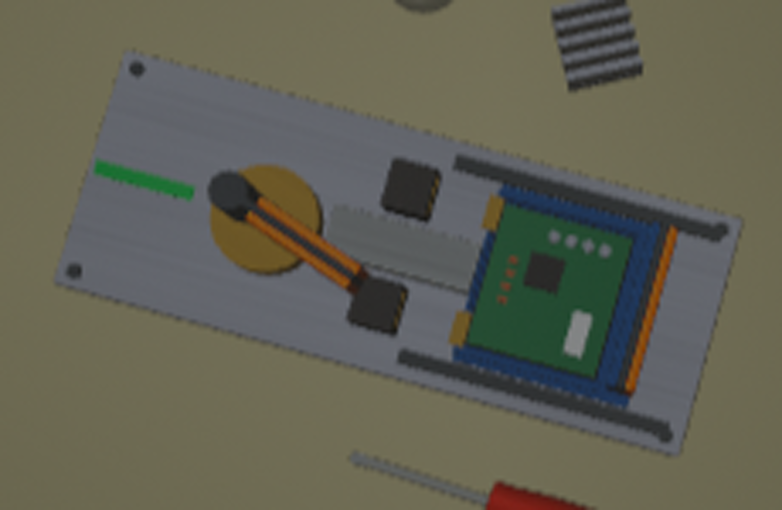

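View pics/scenec.png

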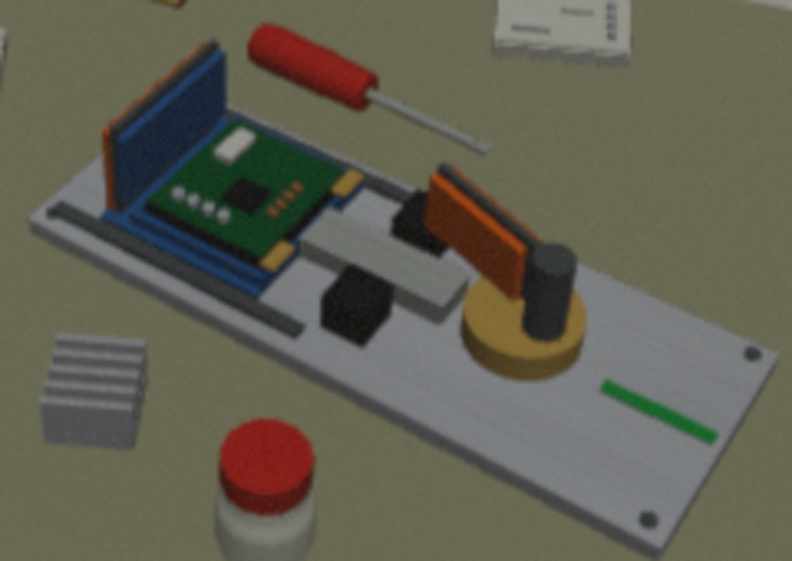

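```bash
python3 - <<'E'
from h import *
from scipy.optimize import least_squares
t=camera("top");s=camera("scene")
T=[((128,50),(180,-65,12)),((742,217),(-160,-65,12)),((680,455),(-160,65,12)),((55,285),(180,65,12)),((95,168),(176,0,12.5)),((193,192),(122,0,12.5))]
S=[((777,353),(180,65,12)),((657,545),(180,-65,12)),((30,222),(-160,-65,12)),((605,386),(122,0,12.5)),((716,438),(176,0,12.5))]
tu=np.array([(100+(a+.5)/3.4-.5,120+(b+.5)/3.4-.5) for (a,b),_ in T]);su=np.array([(205+(a+.5)/3.3-.5,180+(b+.5)/3.3-.5) for (a,b),_ in S])
tp=[p for _,p in T];sp=[p for _,p in S]
def r(F,w=(1,1)): return np.r_[w[0]*(proj(t,fx2w(F,tp))-tu).ravel(),w[1]*(proj(s,fx2w(F,sp))-su).ravel()]
for w in [(1,1),(1,0),(0,1)]:
    q=least_squares(r,[590,55,1.29],args=(w,),x_scale=[1,1,.01]);F=q.x;print(w,F.round(4),abs(q.fun).max().round(2))
F=least_squares(r,[590,55,1.29],x_scale=[1,1,.01]).x; np.save("F.npy",F)
print(r(F).round(1))
def tz(a,b,z): return back(t,(100+(a+.5)/3.4-.5,120+(b+.5)/3.4-.5),z)
h=tz(230,189,74);e=tz(362,277,74);print(h,e,fx2w(F,[90,0,74]))
d=e-h;print(np.linalg.norm(d),np.arctan2(d[1],d[0])-F[2]-np.pi)
for n,p in dict(jar=(227,102),sink=(276,133),sdtip=(205,255),sdend=(285,280)).items(): print(n,back(t,p,15).round(0))
print(fx2w(F,[[-128,0,45],[90,0,56],[180,0,0]]).round(1))
cam=-( -0)
im=t["color"][:,:,::-1].copy()
th=np.arctan2(d[1],d[0])-F[2]-np.pi
pts=[(90,0,74)]+[(90-75*np.cos(th)+a*np.sin(th)*7,-75*np.sin(th)-a*7*np.cos(th),70) for a in(-1,1)]+[(-128,42,68),(-128,-42,68),(-128,42,14),(90-12*np.cos(th),-12*np.sin(th),30)]
im=cv2.resize(im[120:270,100:330],None,fx=3.4,fy=3.4,interpolation=cv2.INTER_CUBIC)
for u in proj(t,fx2w(F,pts)): cv2.circle(im,(int((u[0]-100)*3.4),int((u[1]-120)*3.4)),3,(255,0,255),-1)
cv2.imwrite("pics/ov.png",im)
E
```

```text
(1, 1) [591.6945  39.561    1.2948] 1.96
(1, 0) [591.0626  38.9386   1.2963] 1.07
(0, 1) [592.5424  40.0458   1.2936] 1.63
[-1.3 -0.9  0.7 -0.3 -0.   0.1 -1.2 -0.8 -0.2 -0.7  0.1  0.2  0.7 -0.9
  1.2  0.2 -1.7 -2.  -1.1 -1.  -0.3 -0.2]
[615.92739718 124.88173254  74.        ] [572.13488972  60.20896129  74.        ] [[616.22171461 126.154422    74.        ]]
78.10474410189666 -6.60238729328962
jar [760.  31.  15.]
sink [702. -57.  15.]
sdtip [484.  69.  15.]
sdend [440. -70.  15.]
[[556.8 -83.6  45. ]
 [616.2 126.2  56. ]
 [640.7 212.7   0. ]]
```

View pics/ov.png

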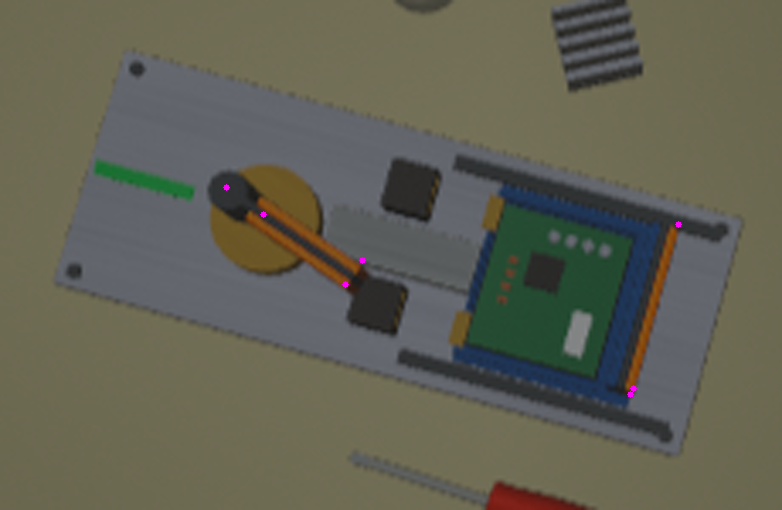

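```bash
cat >> h.py <<'E'
F=np.load("F.npy")
def tool(th,gap=0,r=50,z=56):
    u=np.array([-np.cos(th),-np.sin(th)]);n=np.array([np.sin(th),-np.cos(th)])
    d=7+12.5*abs(n[0])+8*abs(n[1])+gap
    p=np.array([90,0])+r*u+d*n
    return fx2w(F,[p[0],p[1],z])[0]
E
python3 - <<'E'
from h import *
p=read_state()["eef_pos"]
for g in(20,0):
    q=tool(-.319,g);print(q.round(1),(q-p).round(1))
E
```

```text
[620.1  63.2  56. ] [ 496.4 -472.7 -160.3]
[603.5  74.4  56. ] [ 479.8 -461.5 -160.3]
```

Emit:
{"method": "arm_command", "body": {
  "deltas": [
    {"xyz": [0.041, -0.039, 0], "turn": [0, 0, -0.049]},
    {"xyz": [0.041, -0.039, 0]},
    {"xyz": [0.041, -0.039, 0]},
    {"xyz": [0.041, -0.039, 0]},
    {"xyz": [0.041, -0.039, 0]},
    {"xyz": [0.041, -0.039, 0]},
    {"xyz": [0.041, -0.039, 0]},
    {"xyz": [0.041, -0.039, 0]},
    {"xyz": [0.041, -0.039, -0.02]},
    {"xyz": [0.041, -0.039, -0.02]},
    {"xyz": [0.041, -0.039, -0.02]},
    {"xyz": [0.041, -0.039, 0]}
  ],
  "gripper": 1,
  "force": 30
}}

```text
validation failed for argument at $.de...
```

Emit:
{"method": "arm_command", "body": {
  "deltas": [
    {"xyz": [0.041, -0.039, 0.0], "turn": [0.0, 0.0, -0.049]},
    {"xyz": [0.041, -0.039, 0.0], "turn": [0.0, 0.0, 0.0]},
    {"xyz": [0.041, -0.039, 0.0], "turn": [0.0, 0.0, 0.0]},
    {"xyz": [0.041, -0.039, 0.0], "turn": [0.0, 0.0, 0.0]},
    {"xyz": [0.041, -0.039, 0.0], "turn": [0.0, 0.0, 0.0]},
    {"xyz": [0.041, -0.039, 0.0], "turn": [0.0, 0.0, 0.0]},
    {"xyz": [0.041, -0.039, 0.0], "turn": [0.0, 0.0, 0.0]},
    {"xyz": [0.041, -0.039, 0.0], "turn": [0.0, 0.0, 0.0]},
    {"xyz": [0.041, -0.039, -0.02], "turn": [0.0, 0.0, 0.0]},
    {"xyz": [0.041, -0.039, -0.02], "turn": [0.0, 0.0, 0.0]},
    {"xyz": [0.041, -0.039, -0.02], "turn": [0.0, 0.0, 0.0]},
    {"xyz": [0.041, -0.039, 0.0], "turn": [0.0, 0.0, 0.0]}
  ],
  "gripper": 1,
  "force": 30
}}

```text
clock: 1.85
eef_pos: [616.2, 66.4, 154.6]
eef_rot: [-3.141, -0.003, 2.866]
wrist_force: [-0.1, 0.9, 0.5]
finger_gap: 0.6
```

```bash
python3 - <<'E'
from h import *
s=read_state();print(s["eef_pos"],s["joints"].round(2))
c=camera("wrist");cv2.imwrite("pics/w1.png",c["color"][:,:,::-1])
c=camera("scene");cv2.imwrite("pics/s1.png",cv2.resize(c["color"][150:360,180:460,::-1],None,fx=2.8,fy=2.8,interpolation=cv2.INTER_CUBIC))
E
```

```text
[616.19804244  66.35217826 154.64177462] [ 0.05  0.51  1.38  0.    1.26 -1.25]
```

View pics/w1.png

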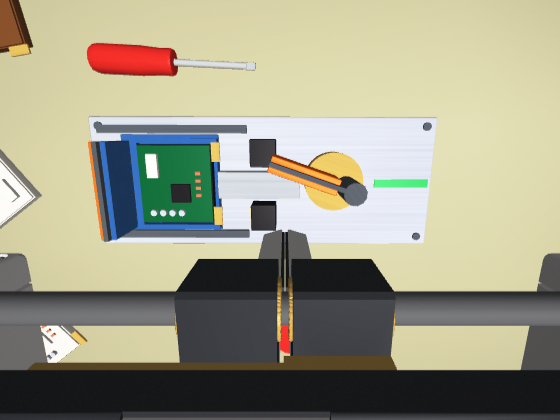

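View pics/s1.png

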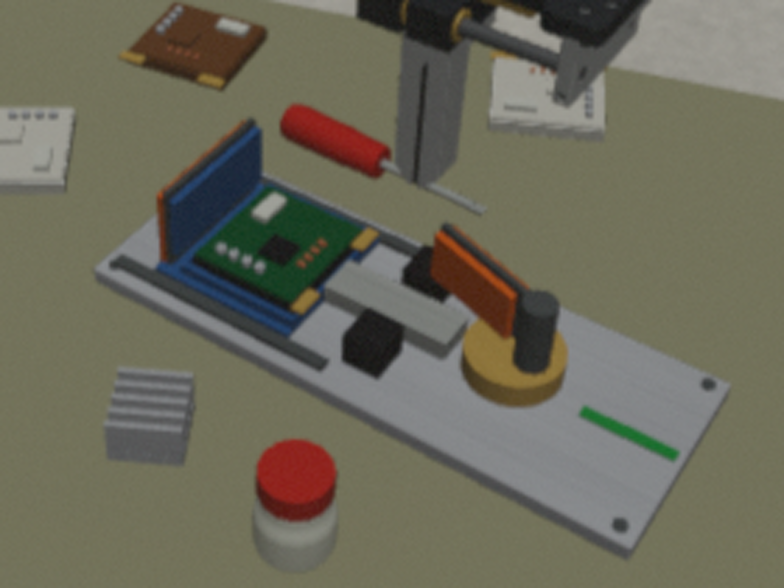

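```bash
cat >> h.py <<'E'
from scipy.spatial.transform import Rotation as Ro
def wproj(c,s,P):
    Rt=Ro.from_euler("xyz",s["eef_rot"]).as_matrix();W=np.eye(4);W[:3,:3]=Rt;W[:3,3]=s["eef_pos"]
    M=np.linalg.inv(W@c["mount"]);q=np.asarray(P).reshape(-1,3)@M[:3,:3].T+M[:3,3]
    return np.c_[c["fx"]*q[:,0]/q[:,2]+c["cx"],c["fy"]*q[:,1]/q[:,2]+c["cy"]]
E
python3 - <<'E'
from h import *
s=read_state();c=camera("wrist")
print(wproj(c,s,fx2w(F,[(180,65,12),(-160,65,12),(180,-65,12),(122,0,12),(176,0,12),(90,0,74)])).round(1))
q=tool(-.319,18);print(q-s["eef_pos"])
prev=None
for th in np.arange(-.25,-3.2,-.13):
    q=tool(th)
    if prev is None: print(q.round(1))
    else: print(round(th,2),q.round(1),((q-prev)/1000).round(4)[:2].tolist())
    prev=q
E
```

```text
[[439.3 114. ]
 [ 86.8 115.6]
 [425.9 241.8]
 [374.9 181.2]
 [428.3 180.9]
 [357.3 192.6]]
[  0.58621575   0.16728016 -99.28942198]
[606.5  74.   56. ]
-0.38 [600.8  74.9  56. ] [-0.0057, 0.0009]
-0.51 [595.   76.6  56. ] [-0.0058, 0.0017]
-0.64 [589.3  79.1  56. ] [-0.0058, 0.0025]
-0.77 [583.7  82.5  56. ] [-0.0056, 0.0034]
-0.9 [578.4  86.8  56. ] [-0.0053, 0.0043]
-1.03 [573.7  92.   56. ] [-0.0048, 0.0052]
-1.16 [569.6  98.   56. ] [-0.0041, 0.006]
-1.29 [566.3 104.7  56. ] [-0.0033, 0.0067]
-1.42 [564. 112.  56.] [-0.0023, 0.0073]
-1.55 [562.9 119.8  56. ] [-0.0012, 0.0078]
-1.68 [562.3 126.1  56. ] [-0.0006, 0.0064]
-1.81 [562.3 132.5  56. ] [0.0001, 0.0063]
-1.94 [563.3 139.   56. ] [0.001, 0.0065]
-2.07 [565.2 145.6  56. ] [0.0019, 0.0066]
-2.2 [568.2 152.   56. ] [0.0029, 0.0064]
-2.33 [572.2 158.1  56. ] [0.004, 0.0061]
-2.46 [577.1 163.8  56. ] [0.005, 0.0056]
-2.59 [583.  168.7  56. ] [0.0059, 0.0049]
-2.72 [589.8 172.8  56. ] [0.0067, 0.0041]
-2.85 [597.2 175.9  56. ] [0.0074, 0.0031]
-2.98 [605.1 177.8  56. ] [0.0079, 0.0019]
-3.11 [613.4 178.4  56. ] [0.0083, 0.0006]
```

Emit:
{"method": "arm_command", "body": {
  "deltas": [
    {"xyz": [0.0, 0.0, -0.04], "turn": [0.0, 0.0, 0.0]},
    {"xyz": [0.0, 0.0, -0.04], "turn": [0.0, 0.0, 0.0]},
    {"xyz": [0.0, 0.0, -0.019], "turn": [0.0, 0.0, 0.0]},
    {"xyz": [-0.005, 0.004, 0.0], "turn": [0.0, 0.0, 0.0]},
    {"xyz": [-0.005, 0.004, 0.0], "turn": [0.0, 0.0, 0.0]},
    {"xyz": [-0.0057, 0.0009, 0.0], "turn": [0.0, 0.0, 0.0]},
    {"xyz": [-0.0058, 0.0017, 0.0], "turn": [0.0, 0.0, 0.0]}
  ]
}}

```text
clock: 2.88
eef_pos: [595.2, 78.7, 59.2]
eef_rot: [3.14, 0.004, 2.866]
wrist_force: [6.9, -1.1, 0.1]
finger_gap: 0.4
```

Emit:
{"method": "arm_command", "body": {
  "deltas": [
    {"xyz": [-0.0058, 0.0015, 0.0], "turn": [0.0, 0.0, 0.0]},
    {"xyz": [-0.0056, 0.003, 0.0], "turn": [0.0, 0.0, 0.0]},
    {"xyz": [-0.0053, 0.004, 0.0], "turn": [0.0, 0.0, 0.0]},
    {"xyz": [-0.0048, 0.005, 0.0], "turn": [0.0, 0.0, 0.0]},
    {"xyz": [-0.0041, 0.006, 0.0], "turn": [0.0, 0.0, 0.0]},
    {"xyz": [-0.0033, 0.0067, 0.0], "turn": [0.0, 0.0, 0.0]},
    {"xyz": [-0.0023, 0.0073, 0.0], "turn": [0.0, 0.0, 0.0]},
    {"xyz": [-0.0012, 0.0075, 0.0], "turn": [0.0, 0.0, 0.0]}
  ]
}}

```text
clock: 3.88
eef_pos: [561.8, 119.8, 58.0]
eef_rot: [3.142, 0.001, 2.866]
wrist_force: [2.2, -4.4, 0.8]
finger_gap: 0.2
```

Emit:
{"method": "arm_command", "body": {
  "deltas": [
    {"xyz": [-0.0002, 0.0064, 0.0], "turn": [0.0, 0.0, 0.0]},
    {"xyz": [0.0006, 0.0063, 0.0], "turn": [0.0, 0.0, 0.0]},
    {"xyz": [0.0013, 0.0065, 0.0], "turn": [0.0, 0.0, 0.0]},
    {"xyz": [0.0021, 0.0066, 0.0], "turn": [0.0, 0.0, 0.0]},
    {"xyz": [0.003, 0.0064, 0.0], "turn": [0.0, 0.0, 0.0]},
    {"xyz": [0.004, 0.0061, 0.0], "turn": [0.0, 0.0, 0.0]},
    {"xyz": [0.005, 0.0056, 0.0], "turn": [0.0, 0.0, 0.0]}
  ]
}}

```text
clock: 4.75
eef_pos: [576.8, 163.6, 56.9]
eef_rot: [-3.14, -0.002, 2.866]
wrist_force: [-2.5, -4.7, -0.5]
finger_gap: 0.2
```

```bash
python3 - <<'E'
from h import *
s=read_state();print(s["eef_pos"],s["wrist_force"],s["joints"].round(2))
c=camera("scene");cv2.imwrite("pics/s2.png",cv2.resize(c["color"][150:360,180:460,::-1],None,fx=2.8,fy=2.8,interpolation=cv2.INTER_CUBIC))
E
```

```text
[576.80124967 163.63330798  56.89693733] [-2.51928427 -4.6955781  -0.53798396] [ 0.22  0.58  1.52 -0.    1.05 -1.08]
```

View pics/s2.png

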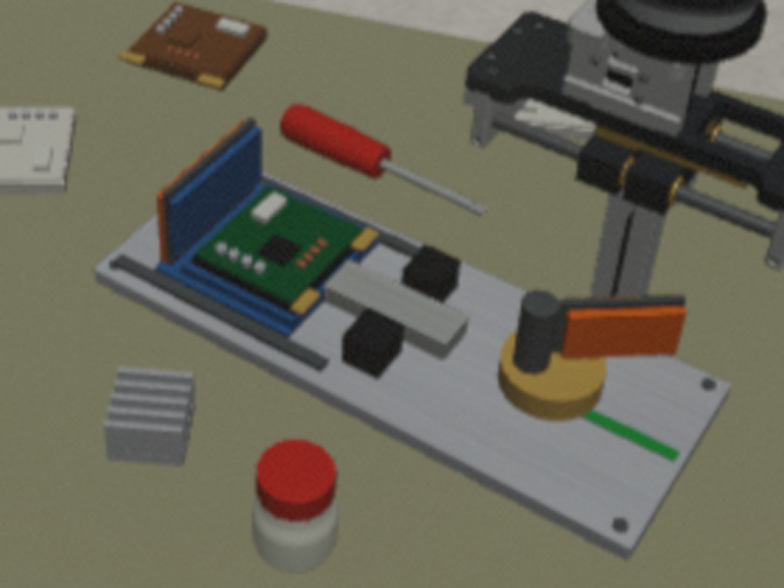

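Emit:
{"method": "arm_command", "body": {
  "deltas": [
    {"xyz": [0.006, 0.005, 0.0], "turn": [0.0, 0.0, 0.0]},
    {"xyz": [0.0067, 0.0041, 0.0], "turn": [0.0, 0.0, 0.0]},
    {"xyz": [0.0074, 0.0031, 0.0], "turn": [0.0, 0.0, 0.0]},
    {"xyz": [0.006, 0.002, 0.0], "turn": [0.0, 0.0, 0.0]},
    {"xyz": [0.004, 0.0005, 0.0], "turn": [0.0, 0.0, 0.0]},
    {"xyz": [0.002, 0.0, 0.0], "turn": [0.0, 0.0, 0.0]},
    {"xyz": [0.0, 0.0, 0.0], "turn": [0.0, 0.0, 0.0]}
  ]
}}

```text
clock: 5.68
eef_pos: [609.9, 178.2, 57.5]
eef_rot: [3.141, 0.0, 2.866]
wrist_force: [-0.6, 0.6, -0.8]
finger_gap: 0.5
```

```bash
python3 - <<'E'
from h import *
s=read_state();print(s["eef_pos"],s["wrist_force"],s["joints"].round(2))
c=camera("scene");cv2.imwrite("pics/s3.png",cv2.resize(c["color"][210:360,320:470,::-1],None,fx=4,fy=4,interpolation=cv2.INTER_CUBIC))
for th in (-2.9,-3,-3.05,-3.1,-3.1416):
  u=np.array([-np.cos(th),-np.sin(th)]);n=np.array([np.sin(th),-np.cos(th)]);P=[]
  for r,a,z in((75,-7,70),(75,-7,38),(75,7,70),(14,-7,70)):
    q=np.array([90,0])+r*u+a*n;P.append([*q,z])
  print(th,((proj(c,fx2w(F,P))-[320,210]+.5)*4-.5).round(0).tolist())
print(tool(-3.1416))
E
```

```text
[609.8600064  178.19768707  57.4545043 ] [-0.6478645  0.5558451 -0.7954561] [ 0.23  0.65  1.4   0.    1.09 -1.07]
-2.9 [[418.0, 267.0], [401.0, 329.0], [424.0, 240.0], [244.0, 222.0]]
-3 [[411.0, 281.0], [395.0, 343.0], [421.0, 255.0], [241.0, 224.0]]
-3.05 [[407.0, 288.0], [391.0, 350.0], [419.0, 262.0], [239.0, 224.0]]
-3.1 [[402.0, 295.0], [386.0, 357.0], [417.0, 269.0], [238.0, 225.0]]
-3.1416 [[398.0, 300.0], [382.0, 362.0], [414.0, 275.0], [236.0, 226.0]]
[615.41602136 178.34976292  56.        ]
```

View pics/s3.png

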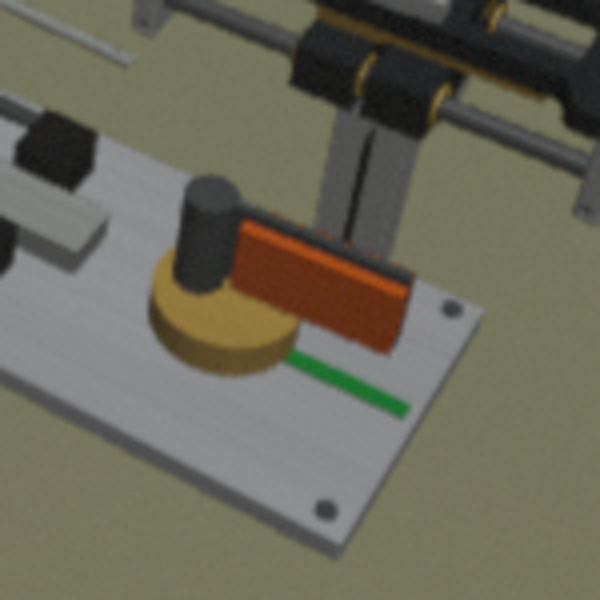

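Emit:
{"method": "arm_command", "body": {
  "deltas": [
    {"xyz": [0.002, -0.0003, 0.0], "turn": [0.0, 0.0, 0.0]},
    {"xyz": [0.002, -0.0003, 0.0], "turn": [0.0, 0.0, 0.0]},
    {"xyz": [0.0, 0.0, 0.0], "turn": [0.0, 0.0, 0.0]},
    {"xyz": [-0.01, 0.0, 0.0], "turn": [0.0, 0.0, 0.0]},
    {"xyz": [-0.02, 0.0, 0.01], "turn": [0.0, 0.0, 0.0]},
    {"xyz": [0.0, 0.0, 0.05], "turn": [0.0, 0.0, 0.0]},
    {"xyz": [0.0, 0.0, 0.03], "turn": [0.0, 0.0, 0.0]}
  ]
}}

```text
clock: 6.6
eef_pos: [583.9, 177.6, 150.1]
eef_rot: [3.14, 0.003, 2.866]
wrist_force: [0.9, -1.0, 0.3]
finger_gap: 0.2
```

```bash
python3 - <<'E'
from h import *
s=read_state();print(s["eef_pos"],s["wrist_force"],s["joints"].round(2))
c=camera("scene");cv2.imwrite("pics/s4.png",cv2.resize(c["color"][210:360,320:470,::-1],None,fx=4,fy=4,interpolation=cv2.INTER_CUBIC))
for g in(25,0,-30,-32):
    print(g,fx2w(F,[-128-12.5-g,0,57])[0].round(1), (fx2w(F,[-128-12.5-g,0,57])[0]-s["eef_pos"]).round(1))
E
```

```text
[583.87412192 177.56926448 150.10706731] [ 0.87573495 -1.02132778  0.30138474] [ 0.24  0.49  1.42 -0.    1.23 -1.06]
25 [ 546.6 -119.7   57. ] [ -37.3 -297.2  -93.1]
0 [553.4 -95.6  57. ] [ -30.5 -273.2  -93.1]
-30 [561.6 -66.8  57. ] [ -22.3 -244.3  -93.1]
-32 [562.1 -64.8  57. ] [ -21.7 -242.4  -93.1]
```

View pics/s4.png

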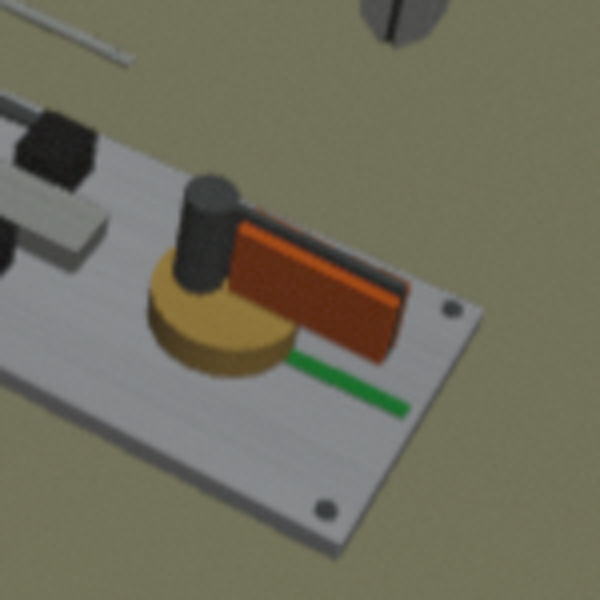

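Emit:
{"method": "arm_command", "body": {
  "deltas": [
    {"xyz": [-0.0062, -0.0495, 0.0], "turn": [0.0, 0.0, 0.0]},
    {"xyz": [-0.0062, -0.0495, 0.0], "turn": [0.0, 0.0, 0.0]},
    {"xyz": [-0.0062, -0.0495, 0.0], "turn": [0.0, 0.0, 0.0]},
    {"xyz": [-0.0062, -0.0495, 0.0], "turn": [0.0, 0.0, 0.0]},
    {"xyz": [-0.0062, -0.0495, 0.0], "turn": [0.0, 0.0, 0.0]},
    {"xyz": [-0.0062, -0.0495, 0.0], "turn": [0.0, 0.0, 0.0]},
    {"xyz": [0.0, 0.0, 0.0], "turn": [0.0, 0.0, 0.0]},
    {"xyz": [0.0, 0.0, -0.05], "turn": [0.0, 0.0, 0.0]},
    {"xyz": [0.0, 0.0, -0.04], "turn": [0.0, 0.0, 0.0]},
    {"xyz": [0.0, 0.0, -0.008], "turn": [0.0, 0.0, 0.0]},
    {"xyz": [0.0, 0.0, 0.0], "turn": [0.0, 0.0, 0.0]}
  ]
}}

```text
clock: 8.02
eef_pos: [546.9, -119.1, 50.3]
eef_rot: [-3.142, 0.001, 2.866]
wrist_force: [0.1, 0.0, -0.1]
finger_gap: 0.9
```

```bash
python3 - <<'E'
from h import *
s=read_state();print(s["eef_pos"],s["wrist_force"],s["joints"].round(2))
c=camera("scene");cv2.imwrite("pics/s5.png",cv2.resize(c["color"][130:360,180:460,::-1],None,fx=2.6,fy=2.6,interpolation=cv2.INTER_CUBIC))
E
```

```text
[ 546.90174188 -119.09776876   50.29074587] [ 0.05803398  0.04115507 -0.13074963] [-0.28  0.51  1.64 -0.    0.99 -1.58]
```

View pics/s5.png

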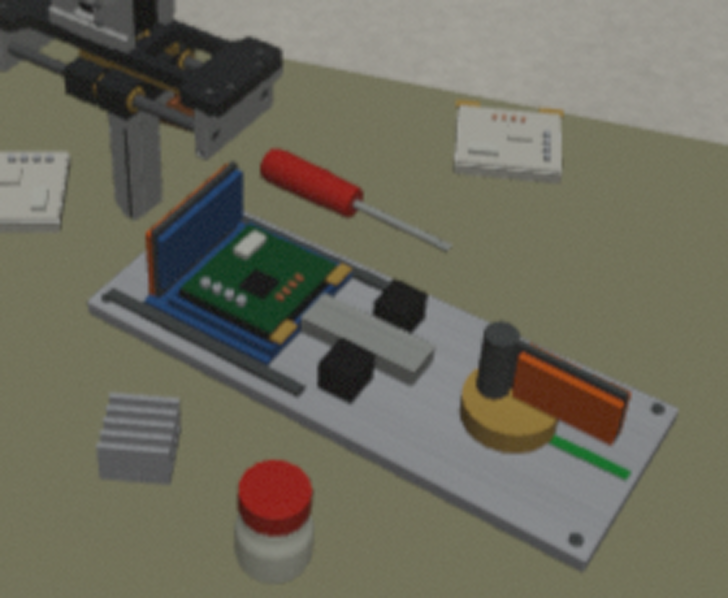

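Emit:
{"method": "arm_command", "body": {
  "deltas": [
    {"xyz": [0.0022, 0.0077, 0.0], "turn": [0.0, 0.0, 0.0]},
    {"xyz": [0.0022, 0.0077, 0.0], "turn": [0.0, 0.0, 0.0]},
    {"xyz": [0.0014, 0.0048, 0.0], "turn": [0.0, 0.0, 0.0]},
    {"xyz": [0.0011, 0.0038, 0.0], "turn": [0.0, 0.0, 0.0]},
    {"xyz": [0.0011, 0.0038, 0.0], "turn": [0.0, 0.0, 0.0]},
    {"xyz": [0.0011, 0.0038, 0.0], "turn": [0.0, 0.0, 0.0]},
    {"xyz": [0.0011, 0.0038, 0.0], "turn": [0.0, 0.0, 0.0]},
    {"xyz": [0.0011, 0.0038, 0.0], "turn": [0.0, 0.0, 0.0]}
  ]
}}

```text
clock: 9.07
eef_pos: [557.9, -80.1, 49.5]
eef_rot: [-3.142, 0.0, 2.866]
wrist_force: [-2.1, -2.9, 2.5]
finger_gap: 0.9
```

Emit:
{"method": "arm_command", "body": {
  "deltas": [
    {"xyz": [0.0011, 0.0038, 0.0], "turn": [0.0, 0.0, 0.0]},
    {"xyz": [0.0011, 0.0038, 0.0], "turn": [0.0, 0.0, 0.0]},
    {"xyz": [0.0006, 0.0019, 0.0], "turn": [0.0, 0.0, 0.0]},
    {"xyz": [0.0005, 0.0019, 0.0], "turn": [0.0, 0.0, 0.0]},
    {"xyz": [0.0, 0.0, 0.0], "turn": [0.0, 0.0, 0.0]}
  ]
}}

```text
clock: 9.7
eef_pos: [561.1, -68.6, 49.4]
eef_rot: [3.141, -0.0, 2.866]
wrist_force: [0.9, -0.1, -0.7]
finger_gap: 0.1
```

Emit:
{"method": "arm_command", "body": {
  "deltas": [
    {"xyz": [0.0004, 0.0014, 0.0], "turn": [0.0, 0.0, 0.0]},
    {"xyz": [0.0004, 0.0014, 0.0], "turn": [0.0, 0.0, 0.0]}
  ]
}}

```text
clock: 9.95
eef_pos: [561.4, -67.7, 49.4]
eef_rot: [-3.139, -0.0, 2.866]
wrist_force: [-7.1, -21.7, 3.0]
finger_gap: 0.5
```

Emit:
{"method": "arm_command", "body": {
  "deltas": [
    {"xyz": [0.0, 0.0, 0.0], "turn": [0.0, 0.0, 0.0]},
    {"xyz": [-0.003, -0.0096, 0.0], "turn": [0.0, 0.0, 0.0]},
    {"xyz": [-0.006, -0.02, 0.0], "turn": [0.0, 0.0, 0.0]},
    {"xyz": [-0.006, -0.02, 0.01], "turn": [0.0, 0.0, 0.0]},
    {"xyz": [0.0, 0.0, 0.05], "turn": [0.0, 0.0, 0.0]},
    {"xyz": [0.0, 0.0, 0.05], "turn": [0.0, 0.0, 0.0]},
    {"xyz": [0.0, -0.03, 0.05], "turn": [0.0, 0.0, 0.0]},
    {"xyz": [0.0, 0.0, 0.0], "turn": [0.0, 0.0, 0.0]}
  ]
}}

```text
clock: 10.95
eef_pos: [547.6, -148.4, 214.0]
eef_rot: [-3.141, 0.007, 2.864]
wrist_force: [-0.1, 0.3, -0.2]
finger_gap: 0.1
```

```bash
python3 - <<'E'
from h import *
s=read_state();print(s["eef_pos"],s["wrist_force"],s["joints"].round(2))
c=camera("scene");im=cv2.resize(c["color"][180:350,205:445,::-1],None,fx=3.3,fy=3.3,interpolation=cv2.INTER_CUBIC)
for p,col in [((-98,-42,68),(255,0,255)),((-98,42,68),(255,0,255)),((-101,-42,68),(255,255,0))]:
    u=(proj(c,fx2w(F,p))[0]-[205,180]+.5)*3.3; print(u);cv2.circle(im,tuple(u.astype(int)),2,col,-1)
cv2.imwrite("pics/s6.png",im)
c0=cv2.imread("pics/scene0.png");c1=c["color"][:,:,::-1]
E
```

```text
[ 547.64810077 -148.42447417  214.04431351] [-0.10569367  0.29980698 -0.216345  ] [-0.33  0.34  1.48 -0.    1.32 -1.62]
[149.67192366 153.91477671]
[251.56442809  62.3029789 ]
[144.56110317 151.46972472]
```

View pics/s6.png

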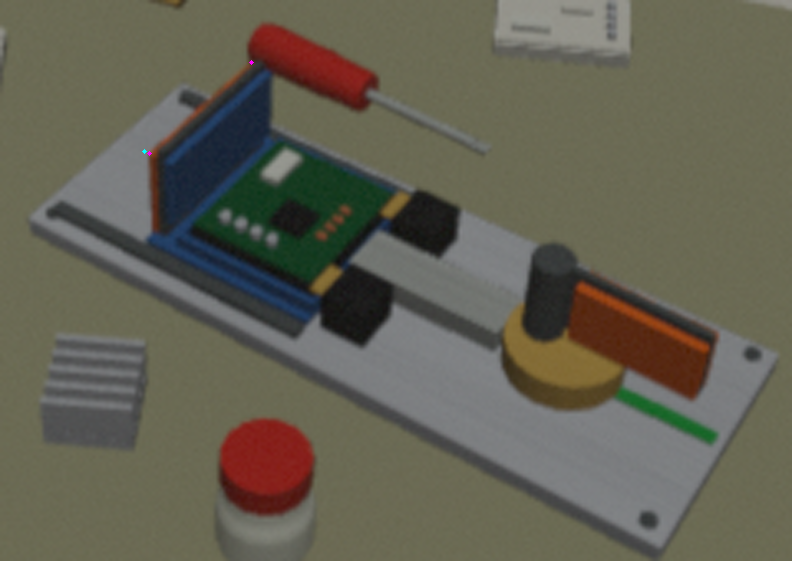

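```bash
python3 - <<'E'
from h import *
from scipy.optimize import minimize
for n,old in(("scene","pics/scene0.png"),("top","pics/top0.png")):
    c=camera(n);a=cv2.imread(old);b=np.ascontiguousarray(c["color"][:,:,::-1]);
    def patch(im,dx,x0,nm):
        X,Y=np.meshgrid(np.arange(-30,31,.7)+x0,np.arange(-32,33,.7))
        P=np.c_[X.ravel()+dx,Y.ravel(),np.full(X.size,32.)]
        u=proj(c,fx2w(F,P)).astype(np.float32)
        return cv2.remap(im,u[:,0].reshape(X.shape),u[:,1].reshape(X.shape),cv2.INTER_CUBIC).astype(float)
    for x0 in(-73,-68):
        A=patch(a,0,x0,0);ds=np.arange(22,36,.25)
        e=[np.corrcoef(A.ravel(),patch(b,d,x0,0).ravel())[0,1] for d in ds];i=int(np.argmax(e));print(n,x0,ds[i],round(e[i],3))
    cv2.imwrite(f"pics/{n}7.png",b)
    # bystander diff
t=cv2.imread("pics/top7.png");cv2.imwrite("pics/top7c.png",cv2.resize(t[80:300,90:340],None,fx=3,fy=2.7))
E
```

```text
scene -73 28.0 0.993
scene -68 28.0 0.993
top -73 28.25 0.994
top -68 28.0 0.991
```

View pics/top7c.png

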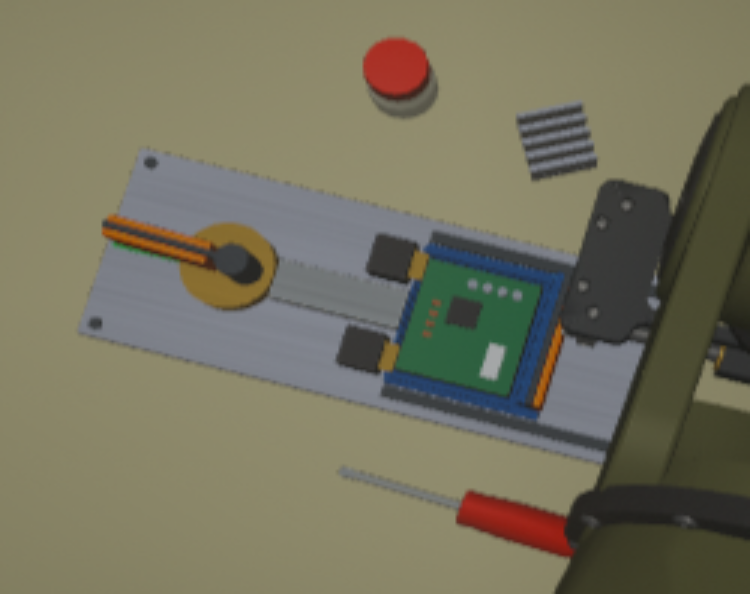

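Emit:
{"method": "arm_command", "body": {
  "deltas": [
    {"xyz": [0.0, 0.03, -0.05], "turn": [0.0, 0.0, 0.0]},
    {"xyz": [0.0, 0.0, -0.05], "turn": [0.0, 0.0, 0.0]},
    {"xyz": [0.0, 0.0, -0.05], "turn": [0.0, 0.0, 0.0]},
    {"xyz": [0.0, 0.0, -0.014], "turn": [0.0, 0.0, 0.0]},
    {"xyz": [0.006, 0.02, 0.0], "turn": [0.0, 0.0, 0.0]},
    {"xyz": [0.0055, 0.02, 0.0], "turn": [0.0, 0.0, 0.0]},
    {"xyz": [0.001, 0.0035, 0.0], "turn": [0.0, 0.0, 0.0]},
    {"xyz": [0.0, 0.0, 0.0], "turn": [0.0, 0.0, 0.0]}
  ]
}}

```text
clock: 12.1
eef_pos: [559.8, -71.8, 46.2]
eef_rot: [3.142, 0.001, 2.867]
wrist_force: [-0.6, -0.8, 0.1]
finger_gap: 0.3
```

Emit:
{"method": "arm_command", "body": {
  "deltas": [
    {"xyz": [0.0005, 0.0019, 0.0], "turn": [0.0, 0.0, 0.0]},
    {"xyz": [0.0005, 0.0019, 0.0], "turn": [0.0, 0.0, 0.0]},
    {"xyz": [0.0003, 0.001, 0.0], "turn": [0.0, 0.0, 0.0]}
  ]
}}

```text
clock: 12.48
eef_pos: [560.6, -67.8, 45.5]
eef_rot: [-3.141, -0.0, 2.866]
wrist_force: [-3.5, -7.6, 1.6]
finger_gap: 0.6
```

Emit:
{"method": "arm_command", "body": {
  "deltas": [
    {"xyz": [0.0004, 0.0014, 0.0], "turn": [0.0, 0.0, 0.0]},
    {"xyz": [0.0004, 0.0014, 0.0], "turn": [0.0, 0.0, 0.0]}
  ]
}}

```text
clock: 12.72
eef_pos: [560.7, -67.4, 45.5]
eef_rot: [-3.137, -0.001, 2.865]
wrist_force: [-10.9, -29.0, 4.6]
finger_gap: 0.8
```

Emit:
{"method": "arm_command", "body": {
  "deltas": [
    {"xyz": [0.0004, 0.0014, 0.0], "turn": [0.0, 0.0, 0.0]},
    {"xyz": [0.0, 0.0, 0.0], "turn": [0.0, 0.0, 0.0]}
  ]
}}

```text
clock: 12.98
eef_pos: [560.7, -67.3, 45.5]
eef_rot: [-3.136, -0.001, 2.865]
wrist_force: [-12.1, -32.5, 5.4]
finger_gap: 0.7
```

Emit:
{"method": "arm_command", "body": {
  "deltas": [
    {"xyz": [-0.002, -0.0076, 0.0], "turn": [0.0, 0.0, 0.0]},
    {"xyz": [-0.004, -0.0136, 0.0], "turn": [0.0, 0.0, 0.0]},
    {"xyz": [-0.006, -0.02, 0.0], "turn": [0.0, 0.0, 0.0]},
    {"xyz": [-0.006, -0.02, 0.01], "turn": [0.0, 0.0, 0.0]},
    {"xyz": [0.0, 0.0, 0.05], "turn": [0.0, 0.0, 0.0]},
    {"xyz": [-0.05, 0.0, 0.05], "turn": [0.0, 0.0, 0.0]},
    {"xyz": [-0.05, -0.03, 0.05], "turn": [0.0, 0.0, 0.0]},
    {"xyz": [-0.04, -0.03, 0.02], "turn": [0.0, 0.0, 0.0]},
    {"xyz": [0.0, 0.0, 0.0], "turn": [0.0, 0.0, 0.0]}
  ]
}}

```text
clock: 14.1
eef_pos: [417.6, -181.0, 212.8]
eef_rot: [-3.141, 0.004, 2.862]
wrist_force: [0.7, -0.2, -0.0]
finger_gap: 0.7
```

```bash
python3 - <<'E'
from h import *
s=read_state();print(s["eef_pos"].round(1),s["wrist_force"].round(1))
for n,old in(("scene","pics/scene0.png"),("top","pics/top0.png")):
    c=camera(n);a=cv2.imread(old);b=np.ascontiguousarray(c["color"][:,:,::-1]);cv2.imwrite(f"pics/{n}8.png",b)
    def patch(im,dx,xs,ys,zs):
        X,Y,Z=np.meshgrid(np.arange(*xs),np.arange(*ys),np.arange(*zs))
        u=proj(c,fx2w(F,np.c_[X.ravel()+dx,Y.ravel(),Z.ravel()])).astype(np.float32)
        return cv2.remap(im,u[:,0].reshape(-1,1),u[:,1].reshape(-1,1),cv2.INTER_CUBIC).astype(float)
    for nm,g in dict(module=((-103,-43,.7),(-32,33,.7),(32,33)),plate=((-131,-111,.5),(-40,40,.7),(70,71)),nose=((-20,55,.7),(-20,20,.7),(28,29)),lipside=((-118,-113,1),(-46,-36,.5),(30,68,.7))).items():
        A=patch(a,0,*g);ds=np.arange(22,36,.25)
        e=[np.corrcoef(A.ravel(),patch(b,d,*g).ravel())[0,1] for d in ds];i=int(np.argmax(e));print(n,nm,ds[i],round(e[i],3))
    cv2.imwrite(f"pics/{n}8c.png",cv2.resize(b[80:300,90:340] if n=="top" else b[160:360,200:450],None,fx=3,fy=2.7))
E
```

```text
[ 417.6 -181.   212.8] [ 0.7 -0.2 -0. ]
scene module 28.0 0.993
scene plate 28.25 0.904
scene nose 22.0 0.3
scene lipside 27.75 0.971
top module 28.25 0.993
top plate 27.5 0.943
top nose 35.25 0.128
top lipside 28.75 0.98
```

View pics/top8c.png

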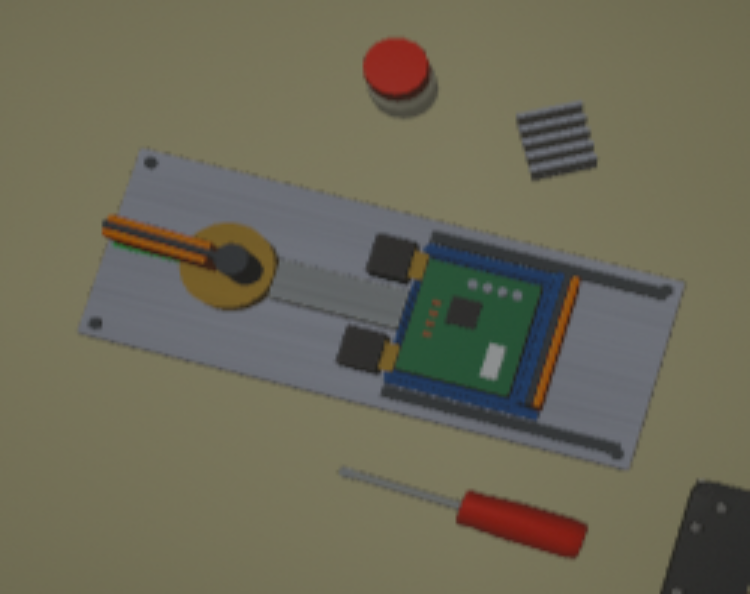

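View pics/scene8c.png

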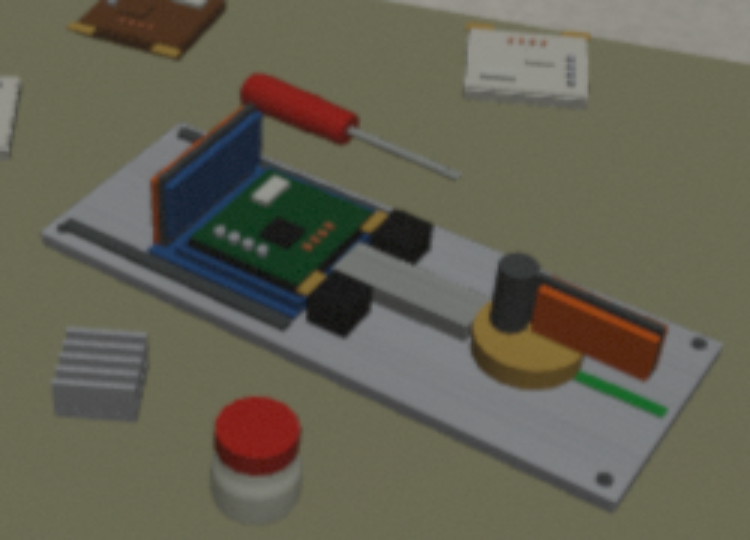

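```bash
python3 - <<'E'
from h import *
from scipy.optimize import least_squares
# refine base-plate edges in top view: fit lines to plate outline, then local scale
for n,f in(("top","pics/top8.png"),("scene","pics/scene8.png")):
    c=camera(n);im=cv2.imread(f);g=cv2.GaussianBlur(cv2.cvtColor(im,cv2.COLOR_BGR2GRAY),(0,0),.8).astype(np.float32)
    def edge(x,y,d,z=12):  # signed offset (mm) along d of strongest edge
        o=np.arange(-7,7.01,.1);P=np.c_[x+d[0]*o,y+d[1]*o,np.full(o.size,z)]
        u=proj(c,fx2w(F,P)).astype(np.float32);v=cv2.remap(g,u[:,:1],u[:,1:],cv2.INTER_CUBIC)[:,0]
        gr=np.gradient(v);return o[np.argmin(gr)],gr.min()  # bright plate -> darker mat outward
    for nm,pts,d in(("front",[(180,y) for y in range(-55,56,5)],(1,0)),("back",[(-160,y) for y in range(-55,56,5)],(-1,0)),("yp",[(x,65) for x in range(-150,171,10)],(0,1)),("ym",[(x,-65) for x in range(-150,171,10)],(0,-1))):
        e=np.array([edge(*p,d) for p in pts]);print(n,nm,np.median(e[:,0]).round(2),e[:,0].std().round(2))
E
```

```text
top front -2.0 4.4
top back -1.9 0.37
top yp -1.3 0.48
top ym -3.3 2.56
scene front 0.1 0.41
scene back -2.3 0.61
scene yp 0.5 3.58
scene ym 1.0 0.71
```

Emit:
{"method": "arm_command", "body": {
  "deltas": [
    {"xyz": [0.04, 0.03, 0.0], "turn": [0.0, 0.0, 0.0]},
    {"xyz": [0.05, 0.03, -0.02], "turn": [0.0, 0.0, 0.0]},
    {"xyz": [0.04, 0.003, -0.05], "turn": [0.0, 0.0, 0.0]},
    {"xyz": [0.0, 0.0, -0.05], "turn": [0.0, 0.0, 0.0]},
    {"xyz": [0.0, 0.0, -0.045], "turn": [0.0, 0.0, 0.0]},
    {"xyz": [0.006, 0.02, 0.0], "turn": [0.0, 0.0, 0.0]},
    {"xyz": [0.0055, 0.02, 0.0], "turn": [0.0, 0.0, 0.0]},
    {"xyz": [0.0, 0.0, 0.0], "turn": [0.0, 0.0, 0.0]}
  ]
}}

```text
clock: 15.3
eef_pos: [560.9, -73.9, 48.5]
eef_rot: [3.141, 0.003, 2.869]
wrist_force: [-0.2, 0.6, -0.3]
finger_gap: -0.0
```

Emit:
{"method": "arm_command", "body": {
  "deltas": [
    {"xyz": [0.0008, 0.0029, 0.0], "turn": [0.0, 0.0, 0.0]},
    {"xyz": [0.0008, 0.0029, 0.0], "turn": [0.0, 0.0, 0.0]},
    {"xyz": [0.0005, 0.0019, 0.0], "turn": [0.0, 0.0, 0.0]},
    {"xyz": [0.0005, 0.0019, 0.0], "turn": [0.0, 0.0, 0.0]}
  ]
}}

```text
clock: 15.8
eef_pos: [561.8, -67.9, 46.8]
eef_rot: [-3.139, 0.0, 2.866]
wrist_force: [-6.6, -20.5, 5.9]
finger_gap: 0.4
```

Emit:
{"method": "arm_command", "body": {
  "deltas": [
    {"xyz": [0.0005, 0.0019, 0.0], "turn": [0.0, 0.0, 0.0]},
    {"xyz": [0.0003, 0.001, 0.0], "turn": [0.0, 0.0, 0.0]},
    {"xyz": [0.0, 0.0, 0.0], "turn": [0.0, 0.0, 0.0]}
  ]
}}

```text
clock: 16.18
eef_pos: [561.9, -67.6, 46.9]
eef_rot: [-3.136, -0.001, 2.865]
wrist_force: [-12.1, -31.1, 6.4]
finger_gap: 0.5
```

```bash
python3 - <<'E'
from h import *
c=camera("scene");b=c["color"][:,:,::-1];cv2.imwrite("pics/s9.png",cv2.resize(b[235:305,290:400],None,fx=7,fy=7,interpolation=cv2.INTER_CUBIC))
E
```

```text
(no output)
```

View pics/s9.png

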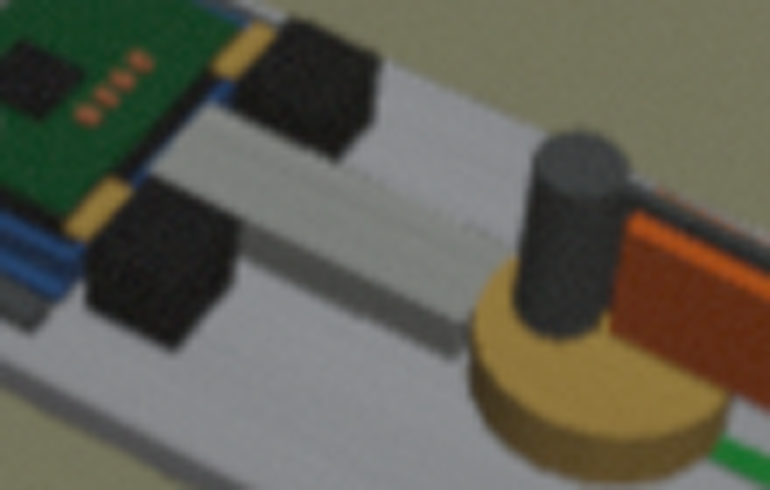

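Emit:
{"method": "arm_command", "body": {
  "deltas": [
    {"xyz": [0.0004, 0.0014, 0.0], "turn": [0.0, 0.0, 0.0]},
    {"xyz": [0.0004, 0.0014, 0.0], "turn": [0.0, 0.0, 0.0]},
    {"xyz": [0.0, 0.0, 0.0], "turn": [0.0, 0.0, 0.0]}
  ]
}}

```text
clock: 16.6
eef_pos: [561.9, -67.3, 46.9]
eef_rot: [-3.132, -0.001, 2.864]
wrist_force: [-19.1, -50.4, 9.5]
finger_gap: 0.2
```

Emit:
{"method": "arm_command", "body": {
  "deltas": [
    {"xyz": [-0.002, -0.0076, 0.0], "turn": [0.0, 0.0, 0.0]},
    {"xyz": [-0.004, -0.0136, 0.0], "turn": [0.0, 0.0, 0.0]},
    {"xyz": [-0.006, -0.02, 0.0], "turn": [0.0, 0.0, 0.0]},
    {"xyz": [-0.006, -0.02, 0.01], "turn": [0.0, 0.0, 0.0]},
    {"xyz": [0.0, 0.0, 0.05], "turn": [0.0, 0.0, 0.0]},
    {"xyz": [-0.05, 0.0, 0.05], "turn": [0.0, 0.0, 0.0]},
    {"xyz": [-0.05, -0.03, 0.05], "turn": [0.0, 0.0, 0.0]},
    {"xyz": [-0.04, -0.03, 0.02], "turn": [0.0, 0.0, 0.0]},
    {"xyz": [0.0, 0.0, 0.0], "turn": [0.0, 0.0, 0.0]},
    {"xyz": [0.0, 0.0, 0.0], "turn": [0.0, 0.0, 0.0]}
  ]
}}

```text
clock: 17.85
eef_pos: [420.8, -176.5, 211.7]
eef_rot: [3.142, 0.001, 2.865]
wrist_force: [-0.3, -0.3, 0.3]
finger_gap: 0.2
```

```bash
python3 - <<'E'
from h import *
c=camera("scene");b=np.ascontiguousarray(c["color"][:,:,::-1]);a=cv2.imread("pics/scene0.png")
def patch(im,dx,xs,ys,zs):
    X,Y,Z=np.meshgrid(np.arange(*xs),np.arange(*ys),np.arange(*zs))
    u=proj(c,fx2w(F,np.c_[X.ravel()+dx,Y.ravel(),Z.ravel()])).astype(np.float32)
    return cv2.remap(im,u[:,0].reshape(-1,1),u[:,1].reshape(-1,1),cv2.INTER_CUBIC).astype(float)
g=((-103,-43,.7),(-32,33,.7),(32,33));A=patch(a,0,*g);ds=np.arange(22,36,.1)
print(ds[np.argmax([np.corrcoef(A.ravel(),patch(b,d,*g).ravel())[0,1] for d in ds])])
cv2.imwrite("pics/s10.png",cv2.resize(b[180:360,205:445],None,fx=3.2,fy=3.2,interpolation=cv2.INTER_CUBIC))
E
```

```text
28.100000000000087
```

View pics/s10.png

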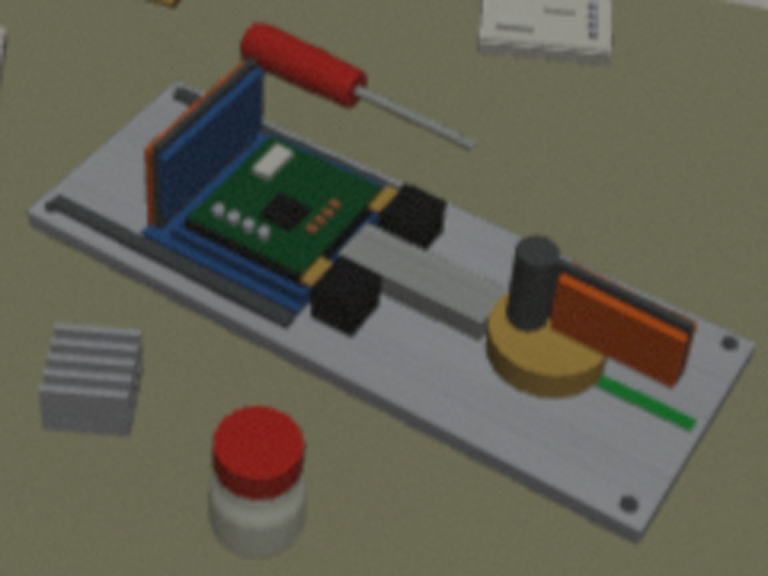

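```bash
python3 -c "
from cell import *
print(sign_off())"
```

```text
the job is handed in; nothing more can be done
None
```

I turned the lever to the green line first, then pushed the carriage against its stop, and handed the job in at about 18 s of the 51 s allowed. `sign_off()` gives no verdict, so what follows rests on my own checks.

- **Lever:** With closed fingertips I pushed it clockwise from about -0.32 rad to about -3.14 rad. The carriage had not been touched at that point. In the last picture it still lies along the green line.
- **Carriage:** I pushed it by the orange plate until it stopped, then pressed it there twice more, the last time with about 54 N. It did not move further.
- **One disagreement:** By image matching, the module and plate had moved about 28.0–28.5 mm, after correcting for camera scale. The nominal full travel is 30 mm. The finger position against the stop suggested about 29.3 mm. Both are over the 27 mm limit, but by the camera figure the margin is only about 1 mm. I could not tell whether this is calibration error or the nose resting on the cam.
- **Rest of the scene:** In the pictures the module lies flat in its tray with its contacts at the sockets. The jar, heat sink and screwdriver look unmoved. The arm is clear of everything.

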